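# Load a slide box onto the reading dock

### The arm

A 7-joint arm with a two-finger parallel gripper is mounted at the origin on a cart in front of the work surface, level with it; the furniture and walls round the work are solid. World frame = base frame: x ahead of the robot, y to its left, z up, the work surface at z = 0. Lengths are in mm, angles in rad, forces in N, time in s.
With the tool pointing down it reaches from about 400 to 850 mm from the base axis. Payload 10.4 kg.
Tool frame: the origin (TCP) lies at the very end of the fingers, on their centre line; the grasp point (between the pads) lies 19 mm behind it (bot.grip_depth is the distance from the TCP to the grasp point, in mm); z points along the fingers, x is the direction in which the jaws open and shut, and the axes are right-handed (so a half turn about z gives the same grasp; the last joint's range is limited). The gripper opens to 87 mm and grips with 3 to 60 N. Pads are 19 mm wide; open, the fingers measure 117 mm over their backs; the gripper's body (75 mm by 190 mm) begins 51 mm behind the grasp point.
Start: joints at [1.146, 0.332, -0.065, 1.46, 0.022, 1.35, -0.088], TCP at [244.446, -575.238, 222.576] pointing down, gripper open.
Joint ranges: [-2.6, 2.6], [-0.5, 2.12], [-1.47, 1.34], [0.16, 2.42], [-1.27, 4.41], [0.06, 2.06], [-2.6, 2.6]. Speed limits (rad/s): [2.22, 2.22, 2.79, 2.79, 3.14, 3.14, 3.14].

### API

Orientations are given as a unit quaternion [w, x, y, z].
In Python, from workcell import bot gives the robot as it stands. The module is installed in compiled form; this text tells all that it offers.
- The arm moves only by the tool drive_tool, never from a script. Its argument "deltas" is text: rows parted by semicolons, each of 4 numbers parted by spaces: the shift along the tool's x, y, z in mm, then the turn about the tool's z in rad. In form: dx dy dz turn; .... A call has 1 to 10 rows; each row is the pose to reach, as a shift and turn from the pose commanded when the call began, along the tool's axes at that moment; what a row does not reach only later rows make up. A row lasts 1/8 s, in which the tool goes at most 62.5 mm and 10.7 degrees, less where a joint would pass 70% of its speed; a pose out of reach is approached as far as the arm can. A call with a gripper value outside its range is refused whole. "grip" is the opening in per cent of the stroke, from 0 (shut) to 100 (fully open), set as the call begins (left out, the last holds). The fingers move at their own pace and stop on an object; "grip_force" is the grip in N (left out, the last holds). Time passes only in rows, so rows that repeat a pose let the fingers close. It gives the time, the measured TCP pose, the force and the opening at its end, in the units of the state.
- bot.state(): the state, without advancing time (a new reading comes with each control period).
- bot.get_image(name): name is "side" or "top" or "wrist"; returns a dict with "img" (480x640x3 uint8, red, green, blue), "depth" (480x640 float32, mm along the optical axis (not along the pixel's ray), 0 where there is no reading), "camera_matrix" (3x3 intrinsics, pixels), "rvec" (rotation vector, rad) and "tvec" (3), from world to camera coordinates, as OpenCV has them. Camera axes: x right, y down, z forward; pixel columns grow to the right and rows downward; lengths in mm; the calibration is good to about 2 mm. A picture is of the moment at which its call begins.
- bot.finish_job(): hands the job in, once; it reports no verdict.
The state is a dict: "time_s": time; "joint_positions": joint angles; "qvel": joint speeds; "effort": joint torques, N m; "eef_pos": TCP position; "orientation": TCP orientation; "contact_force": force on the tool from outside, world axes, zero at the start; "moment": the same for the moment, N m; "width": finger opening in mm.
Only numpy, scipy, OpenCV 4.12 (cv2) and the standard library are available. Lean on these libraries where they do the work, as an engineer would, in place of code of your own. Each camera call takes 0.05 s, during which the arm holds its last target. There are 200 camera calls.

### The job

The blue slide box is next for the microscope. Push it along its lane up the ramp of the loading dock, without lifting it, until its trailing edge drops behind the orange lip and it lies flat on the deck. Leave the grey slide box standing where it is.

Things in the scene. Friction and masses are not known exactly. Their poses are not given: they have to be found in the camera images.
- dock: Fixed two-lane dock, green walls 32 mm high, 264 wide. Origin: on the worktop, middle of the ramp's foot line; x level, up the lanes (about to the robot's right); y left of that; z up. Lanes are 118 mm wide, middles at y = +64 and -64, 10 mm divider between; outer walls flare out for 30 mm before the foot. Aluminium ramp: x 0 to 90 mm, rising 0 to 22 mm.
- dock_lip (a point): Middle of the top of the orange lip that crosses both lanes at the ramp's head, at x 92 mm, 22 mm high, 4 mm thick, its back upright. Behind it a flat grey deck 14 mm high, x 94 to 192 mm, then the end wall, 38 mm high. A seated box has 15 mm play along x (centre at x 136 to 150, 31 mm high); pushing it up against the end wall is fine.
- blue_box_center (a point): Centre of the blue slide box, flat, closed, rigid: 83 mm along its own x (89 with clasp and hinge), 98 mm along its y, 34 mm high, about 0.25 kg, lid stays shut; 17 mm above its underside. Stands before the ramp of either lane, its x nearly along the dock's x, centre 65 to 85 mm before the foot. Push it on its rear (-x) face.
- grey_box_center (a point): Centre of the grey slide box, flat, closed, rigid: 83 mm along its own x (89 with clasp and hinge), 98 mm along its y, 34 mm high, about 0.25 kg, lid stays shut; 17 mm above its underside. Waits before the other lane's ramp and must stay there.

How it is judged (in metres and radians):
On the way:
1. the blue box slides up the ramp: tilted by the ramp and resting on it (angle between blue_box_center's own z axis and vertical above 0.13 rad and contact force between blue_box and dock above 0.2 N and x of blue_box_center in the frame of dock between -0.03 and 0.125 m), for 0.1 s.
At the end, for the whole second after the job is handed in: The blue box lies flat (within 3 degrees) and still on the deck of a lane, between lip and end wall (centre 130 to 156 mm up the lane, within 14 mm of the lane's middle, less than 2.5 mm above its seated height, turned by less than 11 degrees), and the grey box is within 15 mm of where it stood (x of blue_box_center in the frame of dock between 0.13 and 0.156 m and z of blue_box_center in the frame of dock between 0.027 and 0.0335 m and angle between blue_box_center's own z axis and vertical below 0.05 rad and (y of blue_box_center in the frame of dock between 0.05 and 0.078 m or y of blue_box_center in the frame of dock between -0.078 and -0.05 m) and angle between the x axis of blue_box_center and the x axis of dock, either way round below 0.2 rad and linear speed of blue_box below 0.01 m/s and distance of grey_box_center from where it was at the start of the episode below 0.015 m); the robot touches nothing.
It fails at once if the blue box is lifted instead of pushed (its centre over 60 mm above the worktop) (z of blue_box_center in the frame of dock above 0.06 m).
It fails at once if the grey box is pushed more than 20 mm away (distance of grey_box_center from where it was at the start of the episode above 0.02 m).
It also fails if it takes over 35 s, if anything falls off the work surface, if the arm or the gripper's body presses on something with over 40 N, if the wrist force passes 120 N, or if a joint passes its speed limit or range.

## Working session

There is one attempt and no reset: what is moved stays moved. The work goes in short steps, Python scripts to look and compute and a tool call to move; the robot and the scene stay as the last step left them, time stands still between calls to the robot, and variables do not carry over. Pictures are saved under pics/ and viewed, about 8 in all and at most 12, crops included, and the job is handed in when it is done.

Besides the shell and the picture viewer there is one more tool, called after "Emit:" by a JSON object that holds its "name" and its "arguments", one argument or row to a line. drive_tool: Moves the arm, as the interface text tells. Its arguments: {"type":"object","properties":{"deltas":{"type":"string"},"grip":{"type":"number"},"grip_force":{"type":"number"}},"required":["deltas"]}

```bash
mkdir -p pics
cat > h.py <<'E'
import numpy as np, cv2
from workcell import bot
def cap(n):
    d=bot.get_image(n); R=cv2.Rodrigues(np.array(d["rvec"],float))[0]
    d["R"]=R; d["t"]=np.array(d["tvec"],float).ravel(); d["K"]=np.array(d["camera_matrix"]); return d
def cloud(d):
    v,u=np.mgrid[0:480,0:640]; z=d["depth"].astype(float)
    K=d["K"]; c=np.stack([(u-K[0,2])/K[0,0]*z,(v-K[1,2])/K[1,1]*z,z],-1)
    return (c-d["t"])@d["R"]
def save(d,n): cv2.imwrite("pics/"+n,d["img"][:,:,::-1])
def ray(d,u,v,h):
    C=-d["R"].T@d["t"]; w=d["R"].T@np.linalg.inv(d["K"])@np.array([u,v,1.])
    return C+w*(h-C[2])/w[2]
E
python3 - <<'E'
from h import *
s=bot.state(); print({k:np.round(v,3) for k,v in s.items()})
d=cap("top"); save(d,"top0.png"); e=cap("side"); save(e,"side0.png")
print(-d["R"].T@d["t"],-e["R"].T@e["t"],d["K"])
E
```

```text
{'time_s': np.float64(0.0), 'joint_positions': array([ 1.146,  0.333, -0.065,  1.461,  0.022,  1.35 , -0.089]), 'qvel': array([ 0.001,  0.001,  0.001,  0.001,  0.001, -0.002,  0.001]), 'effort': array([ 0.0000e+00, -6.2326e+01,  2.5000e-02, -3.8989e+01, -6.1000e-02,
        4.0000e-02,  0.0000e+00]), 'eef_pos': array([ 244.243, -574.897,  221.751]), 'orientation': array([-0.   ,  0.834, -0.552, -0.001]), 'contact_force': array([-0.007,  0.218, -0.647]), 'moment': array([ 0.006,  0.004, -0.004]), 'width': np.float64(86.934)}
[483.8552627   93.32474818 903.68589516] [ 183.30984077 -511.78290478  523.33309694] [[452.72120734   0.         332.94974724]
 [  0.         452.72120734 236.60864059]
 [  0.           0.           1.        ]]
```

View pics/top0.png

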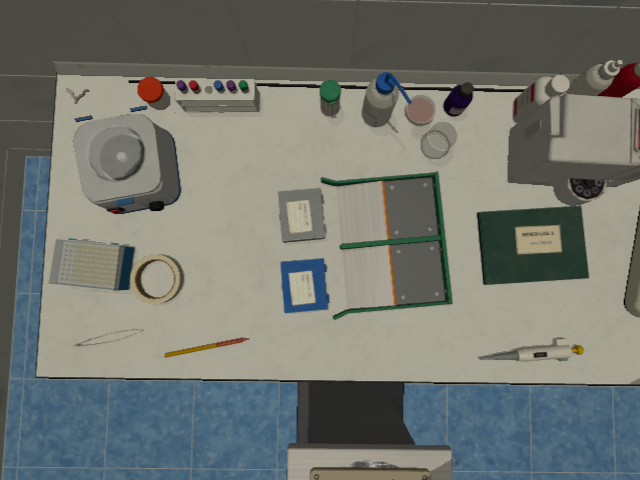

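View pics/side0.png

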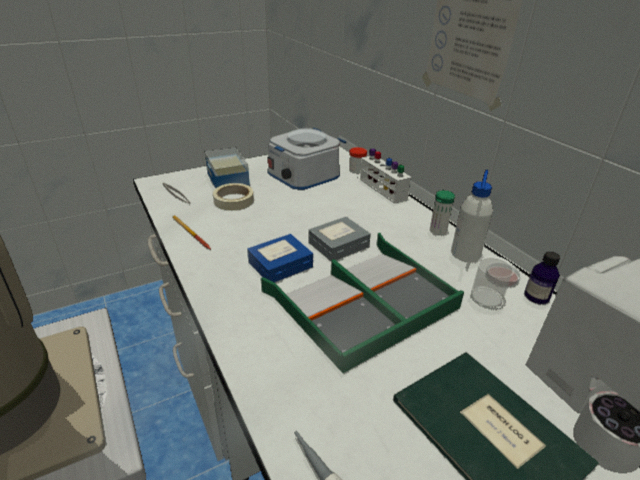

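The top view shows the blue box at (304,286) before the near lane and the grey box at (302,215) before the far lane. The dock spans about (325–450, 175–318), with its orange lip near column 387. The side view confirms both boxes are flat and the lane is clear. Next I measure.

```bash
cat > meas.py <<'E'
from h import *
def measure(d,verbose=True):
    P=cloud(d); hsv=cv2.cvtColor(d["img"],cv2.COLOR_RGB2HSV); H,S,V=[hsv[...,i].astype(int) for i in range(3)]
    roi=np.zeros((480,640),bool); roi[165:330,265:460]=True
    ok=roi&(d["depth"]>0)
    g=ok&(H>65)&(H<90)&(S>120)
    o=ok&(H>5)&(H<20)&(S>150)&(P[...,2]<40)
    b=ok&(H>100)&(H<125)&(S>130)
    return P,g,o,b
def rect(d,mask,h):
    c=max(cv2.findContours(mask.astype(np.uint8),cv2.RETR_EXTERNAL,cv2.CHAIN_APPROX_NONE)[0],key=cv2.contourArea)[:,0]
    return np.array([ray(d,u,v,h)[:2] for u,v in c],np.float32)
E
python3 - <<'E'
from meas import *
d=cap("top"); P,g,o,b=measure(d)
print("px",g.sum(),o.sum(),b.sum())
print("green z pct",np.percentile(P[g][:,2],[5,25,50,75,95]), "worktop z", np.median(P[340:350,200:400,2]))
# lip line
L=P[o]; vx,vy,x0,y0=cv2.fitLine(L[:,:2].astype(np.float32),cv2.DIST_HUBER,0,.01,.01).ravel()
print("lip",vx,vy,x0,y0,"z",np.median(L[:,2]),"ext",L[:,:2].min(0),L[:,:2].max(0))
# end wall: green, columns 435+
W=P[g&(P[...,2]>24)]; 
rows=[]
G=rect(d,g,32); r=cv2.minAreaRect(G); print("green rect",r, cv2.boxPoints(r).round(1).tolist())
Bc=P[b&(P[...,2]>28)][:,:2].astype(np.float32); r=cv2.minAreaRect(Bc); print("blue depth",r,P[b][:,2].max())
r=cv2.minAreaRect(rect(d,b,34)); print("blue ray",r,cv2.boxPoints(r).round(1).tolist())
# box top (any colour) by height
tm=(P[...,2]>29)&(P[...,2]<40)&~g; roi=np.zeros_like(tm); roi[180:320,268:330]=True; tm&=roi
n,lab,st,ce=cv2.connectedComponentsWithStats(tm.astype(np.uint8))
for i in range(1,n):
    if st[i,4]>300:
        q=P[lab==i]; r=cv2.minAreaRect(q[:,:2].astype(np.float32)); print("comp",st[i],r,np.median(q[:,2]),np.median(d["img"][lab==i],0))
E
```

```text
px 1761 182 1315
green z pct [22.7139354  30.311722   32.26286867 35.77100688 39.19990426] worktop z 0.3259640461010017
lip 0.9943869 0.10580479 552.4312 -29.48703 z 20.79982590907354 ext [427.45667494 -44.58660094] [671.45636766 -15.98008881]
green rect ((548.3853149414062, -23.75121307373047), (271.50018310546875, 226.8616180419922), 6.017229080200195) [[401.5, 74.80000305175781], [425.29998779296875, -150.8000030517578], [695.2999877929688, -122.30000305175781], [671.5, 103.30000305175781]]
blue depth ((462.8139953613281, 133.73504638671875), (96.35907745361328, 80.71532440185547), 5.850800037384033) 38.78628192640863
blue ray ((463.14129638671875, 131.88995361328125), (96.07230377197266, 84.38081359863281), 6.03718376159668) [[410.8999938964844, 168.8000030517578], [419.79998779296875, 84.9000015258789], [515.2999877929688, 95.0], [506.5, 178.89999389648438]]
comp [ 278  188   46   53 2154] ((600.041015625, 143.57888793945312), (98.29664611816406, 83.95146942138672), 5.931857585906982) 34.40126311633608 [113. 115. 106.]
comp [ 280  258   47   55 2235] ((463.10052490234375, 135.5928955078125), (98.04088592529297, 84.34195709228516), 5.862271308898926) 34.46560834745876 [ 41.  75. 116.]
```

```bash
cat > frames.py <<'E'
from meas import *
from scipy.spatial.transform import Rotation as Ro
c,s=0.9944,0.1058                    # dock y axis in world (c,s), x axis (s,-c)
D=np.array([[s,-c],[c,s]]); O=np.array([539.5,61.7])
def toD(w): return D@(np.asarray(w)[:2]-O)
def toW(q): return O+D.T@np.asarray(q)
def tool():
    st=bot.state(); q=st["orientation"]; return st,np.array(st["eef_pos"]),Ro.from_quat([q[1],q[2],q[3],q[0]]).as_matrix()
def delta(w):
    st,p,R=tool(); a=np.degrees(np.arctan2(R[1,0],R[0,0]))
    print("shift",(R.T@(np.array(w)-p)).round(1),"turn for jaws along dock y",np.radians(a-6.07).round(3),"dock",toD(p).round(1),"z",p[2].round(1))
E
python3 - <<'E'
from frames import *
for w in ([420,-200,222.5],): delta(w)
print("blue dock",toD([463.1,134.5]),"start pose world",toW([-165,-66]))
d=cap("top"); cv2.imwrite("pics/crop0.png",cv2.resize(d["img"][180:325,270:455,::-1],None,fx=4,fy=4,interpolation=cv2.INTER_CUBIC))
E
```

```text
shift [-2.764e+02 -3.083e+02 -3.000e-01] turn for jaws along dock y -1.275 dock [ 601.9 -360.9] z 221.9
blue dock [-80.47544 -68.26992] start pose world [456.4126 218.7932]
```

View pics/crop0.png

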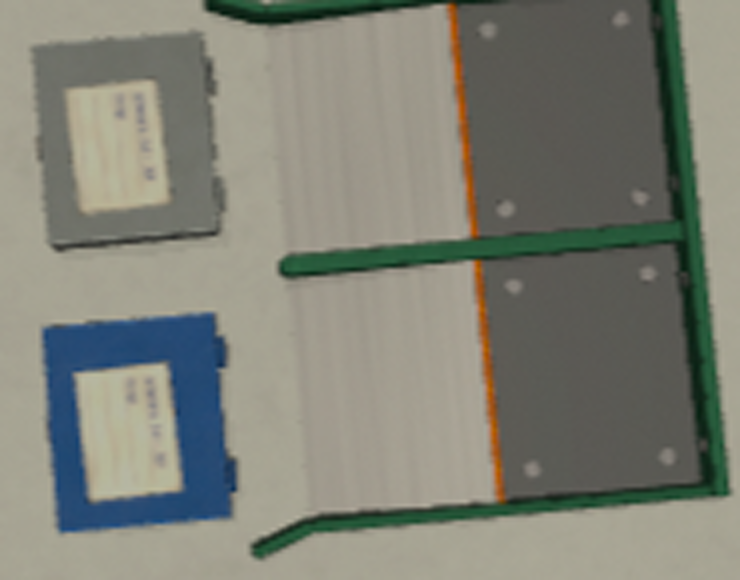

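The crop shows the hinges on the blue box's front (+x) edge. Its rear face, on the left at crop column ~50, is plain, and the box is aligned with the lane. I'll move across high with the fingers part-open.

Emit:
{"name": "drive_tool", "arguments": {
  "deltas": "-28 -31 0 -0.13; -56 -62 0 -0.26; -84 -93 0 -0.39; -112 -124 0 -0.52; -140 -155 0 -0.65; -168 -186 0 -0.78; -196 -217 0 -0.91; -224 -248 0 -1.04; -252 -279 0 -1.17; -276 -308 0 -1.275",
  "grip": 57
}}

```text
time_s: 1.45
eef_pos: [420.4, -199.3, 222.6]
orientation: [0.0, 0.998, 0.055, 0.0]
contact_force: [0.8, -0.7, -0.2]
width: 49.8
```

```bash
python3 -c "
from frames import *
delta([456.4,218.8,222])"
```

```text
shift [  81.8 -411.6    0.5] turn for jaws along dock y 0.004 dock [ 246.9 -146.1] z 222.6
```

Emit:
{"name": "drive_tool", "arguments": {
  "deltas": "8 -42 0 0; 16 -84 0 0; 25 -126 0 0; 33 -168 0 0; 42 -210 0 0; 50 -252 0 0; 58 -294 0 0; 66 -336 0 0; 74 -376 0 0; 82 -411 0 0.004"
}}

```text
time_s: 2.7
eef_pos: [457.9, 218.0, 222.6]
orientation: [0.0, 0.999, 0.051, 0.0]
contact_force: [0.5, 1.2, -0.4]
width: 49.5
```

```bash
python3 -c "
from frames import *
delta(list(toW([-165,-66]))+[16])"
```

```text
shift [ -1.5  -1.  206.6] turn for jaws along dock y -0.004 dock [-164.1  -64.6] z 222.6
```

Emit:
{"name": "drive_tool", "arguments": {
  "deltas": "-3 0 40 0; -3 0 80 0; -3 0 120 0; -3 0 150 0; -3 0 180 0; -3 0 198 0; -3 0 206 0; -3 0 206 0"
}}

```text
time_s: 3.7
eef_pos: [455.2, 216.4, 16.7]
orientation: [-0.0, 0.999, 0.051, 0.0]
contact_force: [-0.3, 0.1, 0.0]
width: 50.0
```

```bash
python3 -c "
from frames import *
delta(list(toW([-165,-66]))+[16])
d=cap('side'); cv2.imwrite('pics/s1.png',cv2.resize(d['img'][160:400,160:480,::-1],None,fx=2.4,fy=2.4))"
```

```text
shift [ 1.5 -2.2  0.7] turn for jaws along dock y -0.004 dock [-162.8  -67.5] z 16.7
```

View pics/s1.png

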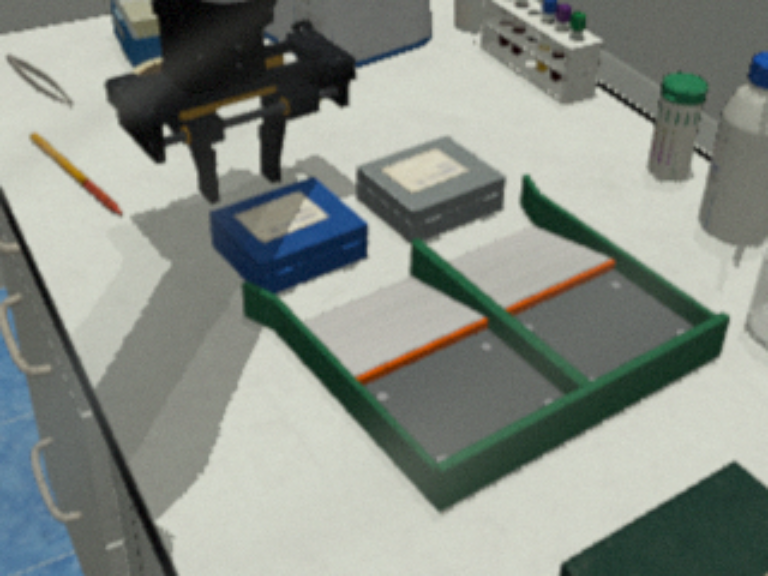

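Side view: both fingers stand behind the blue box (crop ~(205,190) and (272,175)). The body is clear of everything and the lane is free. I'll push across the worktop to the ramp foot.

Emit:
{"name": "drive_tool", "arguments": {
  "deltas": "0 10 0 0; 0 20 0 0; 0 28 0 0; 0 33 0 0; 0 38 0 0; 0 44 0 0; 0 50 0 0; 0 56 0 0; 0 62 0 0; 0 68 0 0"
}}

```text
time_s: 5.0
eef_pos: [462.0, 148.3, 16.5]
orientation: [0.0, 0.999, 0.051, 0.0]
contact_force: [-0.5, 1.9, 1.8]
width: 49.4
```

```bash
cat > chk.py <<'E'
from frames import *
delta(list(toW([0,-66]))+[16]); print("F",np.round(bot.state()["contact_force"],1))
d=cap("top"); P,g,o,b=measure(d); print("blue px",b.sum())
if b.sum()>100:
    Q=np.array([toD(p) for p in P[b]]); print("blue dock x",np.percentile(Q[:,0],[1,99]).round(1),"y",np.percentile(Q[:,1],[1,99]).round(1),"z",np.percentile(P[b][:,2],[5,50,95]).round(1))
hs=(P[...,2]>29)&(P[...,2]<40); hs[:,:268]=0; hs[:,330:]=0; hs[:180]=0; hs[246:]=0
q=P[hs]; print("grey c",toD(q.mean(0)).round(1),hs.sum())
cap_s=cap("side")
import sys
if len(sys.argv)>1: cv2.imwrite("pics/"+sys.argv[1],np.vstack([cv2.resize(x,(640,300)) for x in (d["img"][170:325,265:455,::-1],cap_s["img"][200:380,220:480,::-1])]))
E
python3 chk.py p1.png
```

```text
shift [ 2.2 94.3  0.6] turn for jaws along dock y -0.004 dock [-94.3 -67.9] z 16.5
F [-0.5  1.9  1.8]
blue px 739
blue dock x [-57.3   0.7] y [-114.6  -21.6] z [31.1 34.2 36.7]
grey c [-72.3  74.2] 1891
```

View pics/p1.png

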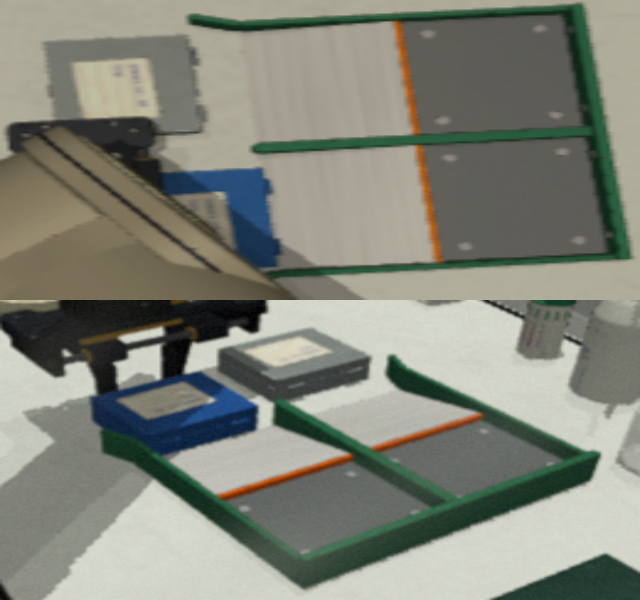

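Top half: the blue box's nose is just at the foot (crop column ~270), straight and about 4 mm off the lane middle. Bottom half: the grey box is untouched. I'll push up the ramp.

Emit:
{"name": "drive_tool", "arguments": {
  "deltas": "0 6 0 0; 0 12 0 0; 0 18 0 0; 0 24 0 0; 0 30 0 0; 0 36 0 0; 0 42 -1 0; 0 48 -2 0; 0 54 -3 0; 0 60 -4 0"
}}

```text
time_s: 6.35
eef_pos: [468.1, 88.5, 20.6]
orientation: [0.0, 0.999, 0.051, 0.0]
contact_force: [0.1, 0.6, -0.8]
width: 49.5
```

```bash
python3 chk.py p2.png
```

```text
shift [ 2.3 34.2  4.6] turn for jaws along dock y -0.004 dock [-34.2 -68.1] z 20.6
F [ 0.1  0.6 -0.8]
blue px 166
blue dock x [37.6 61.6] y [-61.9 -21.8] z [37.1 48.1 50.9]
grey c [-76.4  72.9] 1951
```

View pics/p2.png

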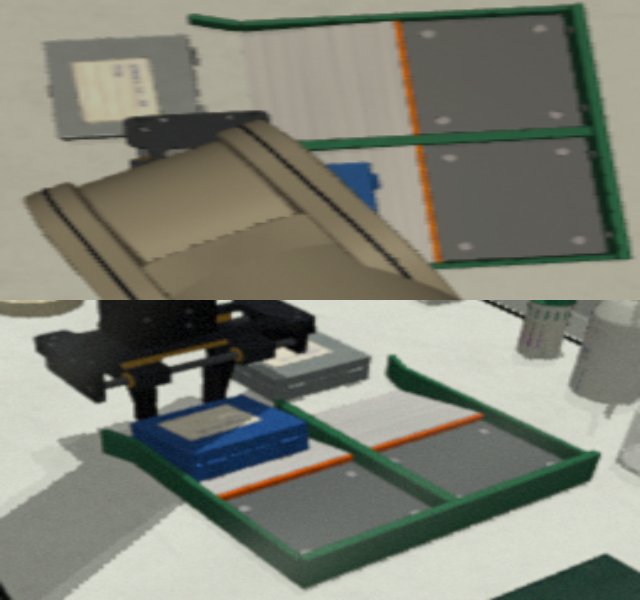

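The box is tilted on the ramp with its nose near x 60 mm, it is straight, and the grey box is unmoved. I'll continue.

Emit:
{"name": "drive_tool", "arguments": {
  "deltas": "0 6 -1 0; 0 12 -2 0; 0 18 -3 0; 0 24 -4 0; 0 30 -5 0; 0 36 -6 0; 0 42 -7 0; 0 48 -8 0; 0 54 -8 0; 0 60 -8 0"
}}

```text
time_s: 7.7
eef_pos: [474.9, 30.8, 29.3]
orientation: [-0.001, 0.999, 0.052, 0.001]
contact_force: [-1.7, 9.7, 6.7]
width: 49.3
```

```bash
python3 chk.py p3.png
```

```text
shift [  1.4 -23.8  13.3] turn for jaws along dock y -0.003 dock [ 23.9 -67.5] z 29.3
F [-1.7  9.7  6.7]
blue px 0
grey c [-74.3  68.7] 2167
```

View pics/p3.png

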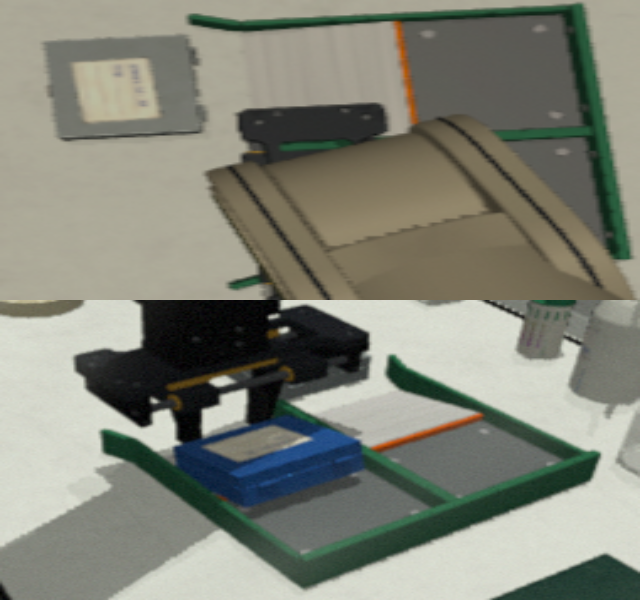

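The nose is over the lip, but force has grown to 9.7 N back and 6.7 N up. The level-moving fingers are rubbing down on the rising rear face. I'll keep pushing while rising along the ramp slope.

Emit:
{"name": "drive_tool", "arguments": {
  "deltas": "0 0 -2 0; 0 3 -3 0; 0 6 -4 0; 0 9 -5 0; 0 12 -6 0; 0 15 -6.5 0; 0 18 -7 0"
}}

```text
time_s: 8.68
eef_pos: [476.2, 11.5, 35.8]
orientation: [-0.0, 0.999, 0.051, 0.0]
contact_force: [0.8, 0.3, 0.8]
width: 49.8
```

```bash
python3 chk.py p4.png
```

```text
shift [  2.1 -43.3  19.8] turn for jaws along dock y -0.004 dock [ 43.3 -68.3] z 35.8
F [0.8 0.3 0.8]
blue px 0
grey c [-74.3  68.7] 2161
```

View pics/p4.png

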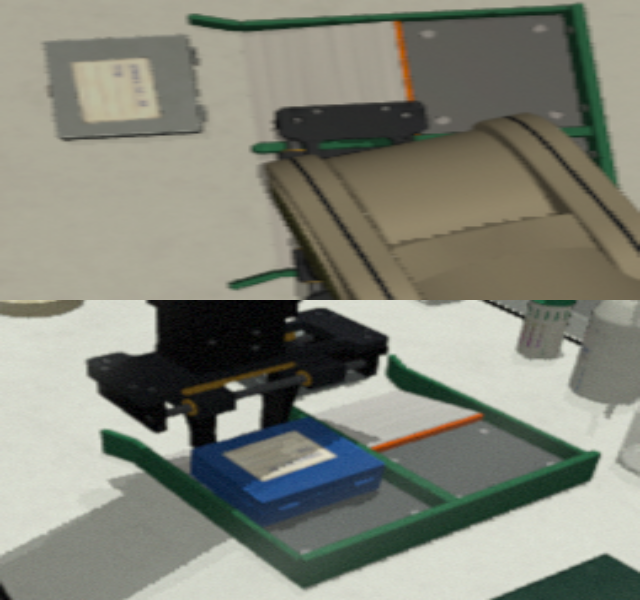

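The box has rocked over the lip with its nose towards the deck, and force is near zero. I'll push the tail towards the lip while easing down.

Emit:
{"name": "drive_tool", "arguments": {
  "deltas": "0 5 0.5 0; 0 10 1 0; 0 15 2 0; 0 20 3 0; 0 25 4 0; 0 30 5 0; 0 34 6 0; 0 38 6 0; 0 42 6 0; 0 45 6 0"
}}

```text
time_s: 10.02
eef_pos: [480.5, -33.8, 29.4]
orientation: [0.0, 0.999, 0.051, -0.0]
contact_force: [-0.1, 1.2, -1.4]
width: 49.5
```

```bash
python3 chk.py p5.png
```

```text
shift [  2.4 -88.7  13.4] turn for jaws along dock y -0.004 dock [ 88.7 -68.8] z 29.4
F [-0.1  1.2 -1.4]
blue px 0
grey c [-74.3  68.6] 2167
```

View pics/p5.png

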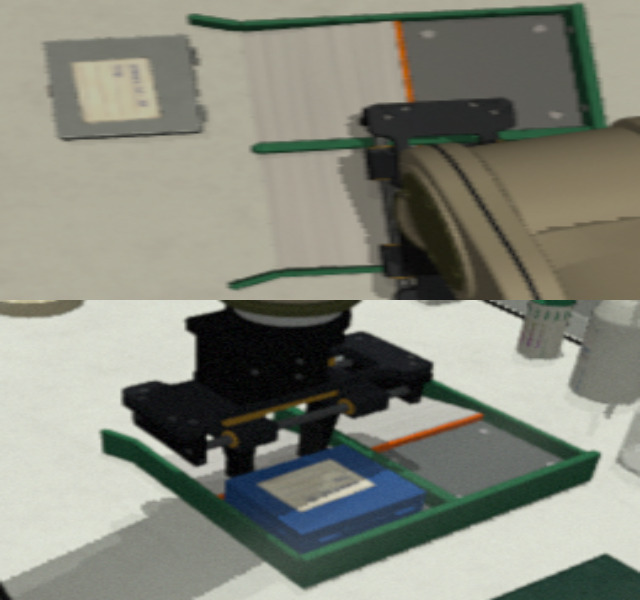

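The box is on the deck, apparently just past the lip. I'll push 5 mm more for margin, then back off and rise.

Emit:
{"name": "drive_tool", "arguments": {
  "deltas": "0 2 0 0; 0 4 0 0; 0 5 0 0; 0 5 0 0; 0 0 0 0; 0 -15 0 0; 0 -30 -3 0; 0 -30 -20 0; 0 -30 -50 0; 0 -30 -80 0"
}}

```text
time_s: 11.38
eef_pos: [477.7, -3.5, 111.5]
orientation: [0.0, 0.999, 0.051, 0.0]
contact_force: [0.1, -0.1, -1.1]
width: 49.8
```

Emit:
{"name": "drive_tool", "arguments": {
  "deltas": "0 -50 -40 0; 0 -100 -80 0; 0 -150 -80 0; 0 -200 -80 0; 0 -250 -80 0; 0 -250 -80 0"
}}

```text
time_s: 12.12
eef_pos: [450.5, 249.5, 190.9]
orientation: [-0.001, 0.999, 0.054, 0.0]
contact_force: [-0.5, -0.7, -1.0]
width: 49.8
```

```bash
python3 chk.py p6.png
python3 - <<'E'
from frames import *
d=cap("top"); P,g,o,b=measure(d)
r=cv2.minAreaRect(rect(d,b,48)); print("blue ray",toD(r[0]).round(1),r)
print("ramp/deck/lip visible px:",o.sum())
E
```

```text
shift [  2.  196.5 174.5] turn for jaws along dock y 0.003 dock [-196.2  -68.7] z 190.9
F [-0.5 -0.7 -1. ]
blue px 1489
blue dock x [102.9 191. ] y [-117.   -21.2] z [38.8 48.  50.6]
grey c [-74.4  68.6] 2164
blue ray [143.7 -69.1] ((485.950439453125, -88.53539276123047), (97.1124267578125, 87.57804107666016), 5.842172145843506)
ramp/deck/lip visible px: 181
```

View pics/p6.png

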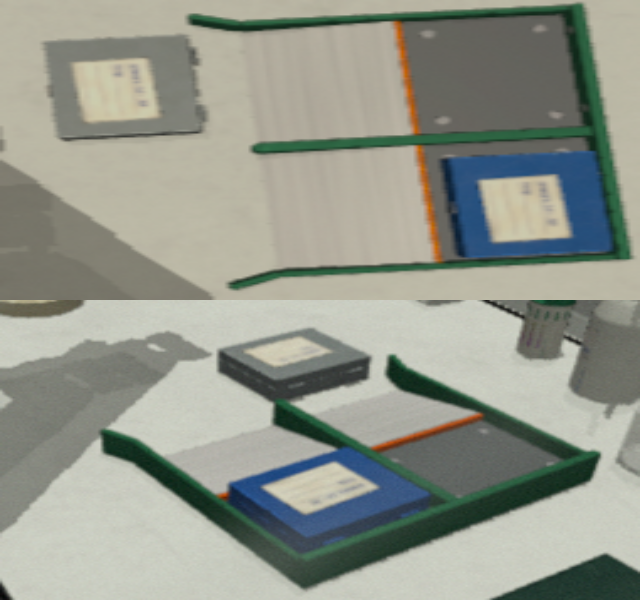

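Run:
```python
from frames import *
d=cap("top"); P,g,o,b=measure(d)
q=P[b]; q=np.array([[*toD(p),p[2]] for p in q]); q=q[(q[:,0]>110)&(q[:,0]<182)&(q[:,2]>40)]
A=np.c_[q[:,:2]-[146,-66],np.ones(len(q))]; k=np.linalg.lstsq(A,q[:,2],rcond=None)[0]
print("tilt deg",np.degrees(k[:2]).round(2),"top z",k[2].round(2),"grey start",toD([600.0,143.6]).round(1),"speed",np.abs(bot.state()["qvel"]).max())
if np.abs(np.degrees(k[:2])).max()<2 and abs(k[2]-48)<2: bot.finish_job(); print("handed in")
```

```text
tilt deg [-0.1  -0.01] top z 48.06 grey start [-75.   68.8] speed 0.008619592620029579
the job is handed in; nothing more can be done
handed in
```

I pushed the blue box up the near lane's ramp with both fingers on its rear face. It rocked over the lip and its tail dropped behind it. I then drew the arm clear and handed the job in at about 12 s of the 35 s allowed. No verdict is reported back.

Final checks, in the dock's frame as measured from the top camera:

| Check | Measured | Required |
|---|---|---|
| Blue box position up the lane (x) | about 144–147 mm; the outline includes the hinge, so the centre is uncertain by a few mm | 130–156 mm |
| Blue box position across the lane (y) | −69 mm | −78 to −50 mm |
| Blue box top height | 48.1 mm, so centre at 31 mm | centre at 27–33.5 mm |
| Blue box tilt | 0.1° | under 3° |
| Blue box turn relative to dock | about 0.2° | under 11° |
| Grey box shift from start | about 0.6 mm, within measurement noise | under 15 mm |

Partway up the ramp, the force on the fingers rose to about 10 N because they were rubbing down on the rising box. Raising the fingers along the slope cleared it. No check failed or disagreed.

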